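# Pump a ratchet clamp until a tube is clamped for welding

### The arm

A 6-joint arm with a two-finger parallel gripper is mounted at the origin on the work surface. World frame = base frame: x ahead of the robot, y to its left, z up, the work surface at z = 0. Lengths are in m, angles in rad, forces in N, time in s.
With the tool pointing down it reaches from about 0.35 to 0.85 m from the base axis. Payload 8.1 kg.
Tool frame: the origin (TCP) lies where the fingers leave the gripper's body, on its centre line; the fingertips stand 84 mm ahead of it and the grasp point (between the pads) lies 65 mm ahead of it; z points along the fingers, y is the direction in which the jaws open and shut (so a half turn about z gives the same grasp; the last joint's range is limited). The gripper opens to 93 mm and grips with 3 to 60 N. Pads are 15 mm wide; open, the fingers measure 128 mm over their backs; the gripper's body (75 mm by 188 mm) begins 65 mm behind the grasp point.
Start: joints at [-1.231, 0.13, 1.488, -0, 1.523, -0.085], TCP at [0.247, -0.547, 0.303] pointing down, gripper open.
Joint ranges: [-2.96, 2.96], [-0.89, 2.26], [0.02, 2.5], [-1.34, 4.48], [0, 2.73], [-2.66, 2.66]. Speed limits (rad/s): [2.39, 2.39, 2.79, 3.14, 3.14, 3.14].

### API

Orientations are given as [roll, pitch, yaw] about the fixed x, y, z axes, in that order (R = Rz(yaw) Ry(pitch) Rx(roll)).
In Python, from bench import state, read_camera, camera_params, finish_job gives the robot as it stands. The module is installed in compiled form; this text tells all that it offers.
- The arm moves only by the tool apply_moves, never from a script. Its argument "moves" is a list of rows, each a list of 3 entries, a list of its own where there are three numbers: the closure, from 0 (fully open) to 1 (shut), then the shift along the tool's x, y, z in cm, then the turn, a rotation vector about the tool's x, y, z in degrees. In form: [[grip, [tx, ty, tz], [wx, wy, wz]], ...]. A call has 1 to 12 rows; each row is the pose to reach, as a shift and turn from the pose commanded when the call began, along the tool's axes at that moment; what a row does not reach only later rows make up. A row lasts 1/10 s, in which the tool goes at most 50 mm and 8.59 degrees, less where a joint would pass 70% of its speed; a pose out of reach is approached as far as the arm can. A call with a gripper value outside its range is refused whole. The fingers move at their own pace and stop on an object; the grip force is fixed at half the most. Time passes only in rows, so rows that repeat a pose let the fingers close. It gives the time, the measured TCP pose, the force and the opening at its end, in the units of the state.
- state(): the state, without advancing time (a new reading comes with each control period).
- read_camera(name): name is "side" or "top" or "wrist"; returns the picture (400x640x3 uint8, red, green, blue); there is no depth.
- camera_params(name): a dict with "fx", "fy", "cx", "cy" (pixels), "origin" and "orientation" of the camera in the world. Camera axes: x right, y down, z forward; pixel columns grow to the right and rows downward; lengths in m; the calibration is good to about 2 mm. A picture is of the moment at which its call begins: read the wrist's pose just before it. camera_params takes no time and is no camera call; for the wrist camera it gives the pose at the moment of the call.
- finish_job(): hands the job in, once; it reports no verdict.
The state is a dict: "time": time; "joint_positions": joint angles; "joint_vel": joint speeds; "joint_efforts": joint torques, N m; "tcp_pos": TCP position; "tool_rot": TCP orientation; "ft_force": force on the tool from outside, world axes, zero at the start; "moment": the same for the moment, N m; "opening": opening from 0.0 (shut) to 1.0 (fully open).
Only numpy, scipy, OpenCV 4.12 (cv2) and the standard library are available. Lean on these libraries where they do the work, as an engineer would, in place of code of your own. Each camera call takes 0.05 s, during which the arm holds its last target.

### The job

Clamp the square tube for tack welding: pump the red lever handle of the ratchet clamp up and down, one tooth a stroke, until the tube lies flat against the blue fence and the yellow band of the spring pad's rod has gone into its sleeve while the green band still shows. Work the clamp by its lever only: never push the toothed bar or the pad by hand and never press the pad to its stop. Then let go of the lever, leaving the things that stand around where they are.

Things in the scene. Friction and masses are not known exactly. Their poses are not given: they have to be found in the camera images.
- fixture: The clamp fixture, fixed to the table; place and yaw vary. Origin on the table under the lever's pivot; +x is the way the clamp pushes (away from the robot), y across, z up. Base plate 12 mm thick, x -85 to 240, y +-90 mm. Two blue cheeks hold the pivot: x +-30, y +-27 to +-35, up to z 152 mm. Fence face at x = 190 mm, y +-75, z 12 to 67 mm.
- guard_rail (a point): Middle of the underside of the yellow-black guard rail over the handle: fixture x -120, z 282 mm. Rail 30 mm square, along y, +-190 mm, on 25 mm square posts at y +-175 mm. It bars the handle from straight above: lean the gripper 30 to 50 deg back (body on the -x side, fingers pointing down and to +x), fingers closing along y.
- lever_pivot (a point): The lever's hinge axis (along the fixture's y), in the fixture at x = 0, y = 0, z = 130 mm.
- lever_grip (a point): Where to hold the lever: on the axis of its red round handle, 22 mm thick and 75 mm long (100 to 175 mm from the pivot), 145 mm from the pivot, free all round. The lever runs from the pivot to the fixture's -x: this point is at fixture x = -145 mm * cos(r), z = 130 + 145 mm * sin(r), with r = 0.33 rad - joint lever.
- lever_end (a point): Free end of the red handle, 175 mm from the pivot. A full up-and-down stroke advances the bar one tooth, 12 mm (the first by up to 20 mm, as the teeth happen to stand). Each down stroke is idle to about lever 0.3; the bar then moves about 4 mm per 0.1 rad until the bottom stop, so a stroke can be stopped early to advance less.
- lever (a joint): Lever angle, rad: 0 = fully up (0.33 rad above level), 0.6 = fully down (0.27 below level), a stop at each end. It stays where it is left; about 5 N at the handle moves it, the driving stroke takes 5 to 12 N. Pushing down drives the toothed bar to the fence; lifting it (to below 0.1) lets the sprung pawl click behind the next tooth.
- bar (a joint): Advance of the toothed bar and pad towards the fence, m (0 to 0.095); starts at 0 to 0.02. It stays where it is put (16 N friction); the lever cannot draw it back. It reads 0.055 when the tube just touches fence and pad with the spring free; each mm more presses the spring 1 mm.
- toothed_bar: Steel toothed bar sliding along the fixture's x below the pivot, 16 mm wide, teeth up to z 73 mm, its rear end 100 mm behind its origin, the spring pad at its front. Origin: the fixture's origin moved along x by joint bar. Not to be touched.
- pad (a joint): How far the spring pad is pressed back into its sleeve, m: 0 = free, 0.024 = at its stop. Spring 0.5 N per mm. Yellow band gone at 0.005, green band gone at 0.020 (only red left). Pushing the tube along already presses it by 2 to 5 mm, before the tube is at the fence.
- pad_face (a point): Middle of the pad's front face (black rubber, 64 mm wide, 48 mm high, 42 mm above the table). In the fixture at x = 75 mm + bar - pad.
- tube: The workpiece: bare square tube 60 x 60 mm, 170 mm long along its own y, 3 mm wall, about 0.25 kg, lying loose on the fixture's base plate between pad and fence, at first some mm clear of both and slightly skewed. Origin in the middle of its underside (z = 12 mm). Against the fence its origin is at fixture x = 160 mm.
- magnet: Bystander: orange upright welding square with steel edges, 98 x 20 x 94 mm, standing left (+y) of the fixture. Origin in the middle of its underside. Leave it.
- brush: Bystander: wire brush with wooden handle, 190 mm, lying to the right (-y) of the fixture. Leave it.
- spray_can: Bystander: green spray can, 64 mm across, 180 mm tall. Leave it standing.
- hammer: Bystander: hammer, 260 mm. Leave it.
- spanner: Bystander: spanner, 200 mm. Leave it.
- pipe: Bystander: upright piece of steel pipe, 60 mm across, 120 mm tall, on the right. Leave it standing.
- gusset: Bystander: flat steel plate, 120 x 90 x 10 mm, on the right. Leave it.
There are look-alikes about, which are no part of the job. What is shaped like the tube but orange or turquoise is not meant.

How it is judged:
By the outcome, as a careful person would: the job done as asked, in the order asked, and still so for the second after the job is handed in, with the robot touching nothing.
It also fails if it takes over 72 s, if anything falls off the work surface, if the arm or the gripper's body presses on something with over 40 N, if the wrist force passes 120 N, or if a joint passes its speed limit or range.

## Working session

There is one attempt and no reset: what is moved stays moved. The work goes in short steps, Python scripts to look and compute and a tool call to move; the robot and the scene stay as the last step left them, time stands still between calls to the robot, and variables do not carry over. Pictures are saved under pics/ and viewed, and the job is handed in when it is done.

Besides the shell and the picture viewer there is one more tool, called after "Emit:" as a command line: name --argument value ..., lists and objects as JSON in quotes. apply_moves: Moves the arm, as the interface text tells. Its arguments: {"type":"object","properties":{"moves":{"type":"array","items":{"type":"array"}}},"required":["moves"]}

```bash
ls; mkdir -p pics; python3 - <<'E'
from bench import *
import cv2
s=state();print({k:s[k] for k in s})
for n in ("side","top","wrist"):
    p=camera_params(n);print(n,p)
    im=read_camera(n);cv2.imwrite(f"pics/{n}0.png",im[:,:,::-1])
E
```

```text
pics
{'time': 0.0, 'joint_positions': array([-1.23139887e+00,  1.31163590e-01,  1.48927567e+00,  1.27252642e-05,
        1.52299487e+00, -8.54092271e-02]), 'joint_vel': array([-8.90331225e-06,  1.15398871e-03, -2.38431386e-03,  2.60972163e-03,
       -5.89626367e-04, -1.12568436e-03]), 'joint_efforts': array([ 6.58323188e-05, -5.59848797e+01, -4.91749871e+01,  7.67670991e-02,
        3.59538943e-02, -1.57915438e-04]), 'tcp_pos': array([ 0.24716699, -0.54627023,  0.30168784]), 'tool_rot': array([-3.13975898e+00, -1.69750482e-04,  4.24805907e-01]), 'ft_force': array([1.19933348, 0.7944861 , 0.23558354]), 'moment': array([-0.05209081,  0.02464322, -0.00040878]), 'opening': 0.9982305036271862}
side {'fx': 444.25317003574105, 'fy': 444.25317003574105, 'cx': 319.7911199195536, 'cy': 191.24120821904987, 'origin': array([0.51255625, 0.95598878, 1.19744141]), 'orientation': array([-2.38498947, -0.00819691, -3.06820021])}
top {'fx': 497.8564600981692, 'fy': 497.8564600981692, 'cx': 321.37256097352827, 'cy': 199.44349928289373, 'origin': array([ 0.27599735, -0.01130572,  1.63632854]), 'orientation': array([-2.94347707, -0.01926404, -1.563044  ])}
wrist {'fx': 347.7339344669009, 'fy': 347.7339344669009, 'cx': 311.8418563529265, 'cy': 198.03433419822554, 'origin': array([ 0.30782832, -0.51964858,  0.38363345]), 'orientation': array([ 2.89712496e+00,  1.83673931e-03, -1.14621599e+00])}
```

View pics/side0.png

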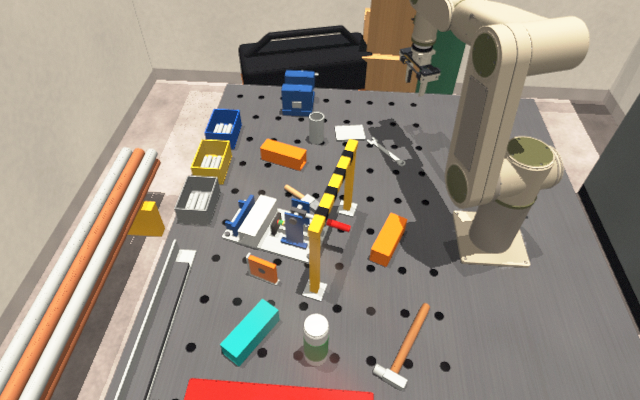

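View pics/top0.png

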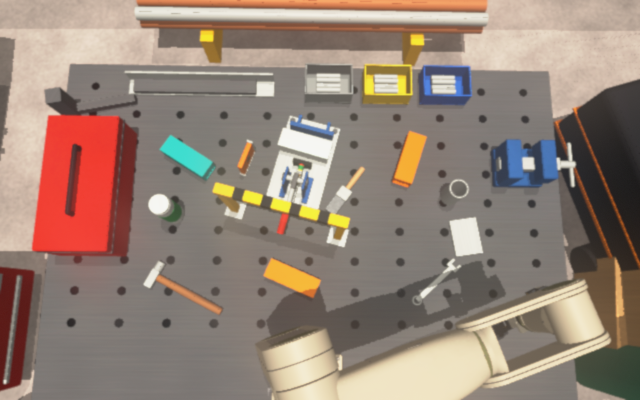

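View pics/wrist0.png

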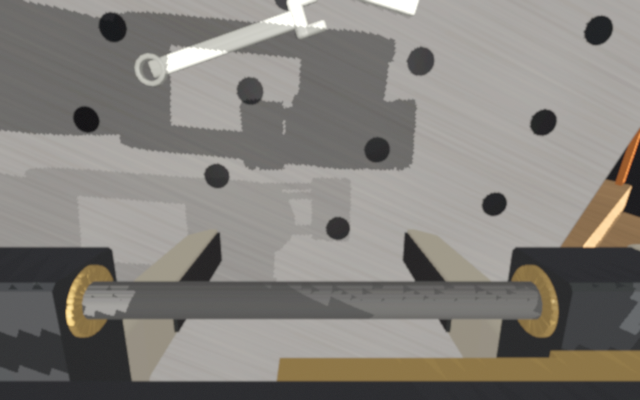

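The fixture is in the top view around (300,165), with the white tube at (305,145), the rail at (280,205) and the red handle at (283,222). The orange block at (292,278), the one at (408,158) and the turquoise one at (186,157) are look-alikes. I'll enlarge the fixture.

```bash
python3 - <<'E'
import cv2
a=cv2.imread("pics/top0.png")[105:255,200:370];cv2.imwrite("pics/topc.png",cv2.resize(a,None,fx=4,fy=4,interpolation=cv2.INTER_CUBIC)[:600])
a=cv2.imread("pics/side0.png")[130:305,210:410];cv2.imwrite("pics/sidec.png",cv2.resize(a,(800,700),interpolation=cv2.INTER_CUBIC)[:600])
E
```

```text
(no output)
```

View pics/topc.png

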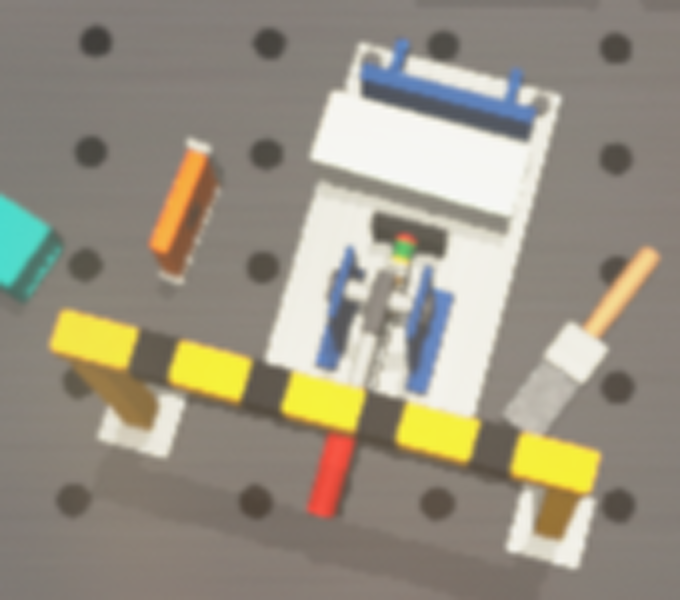

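View pics/sidec.png

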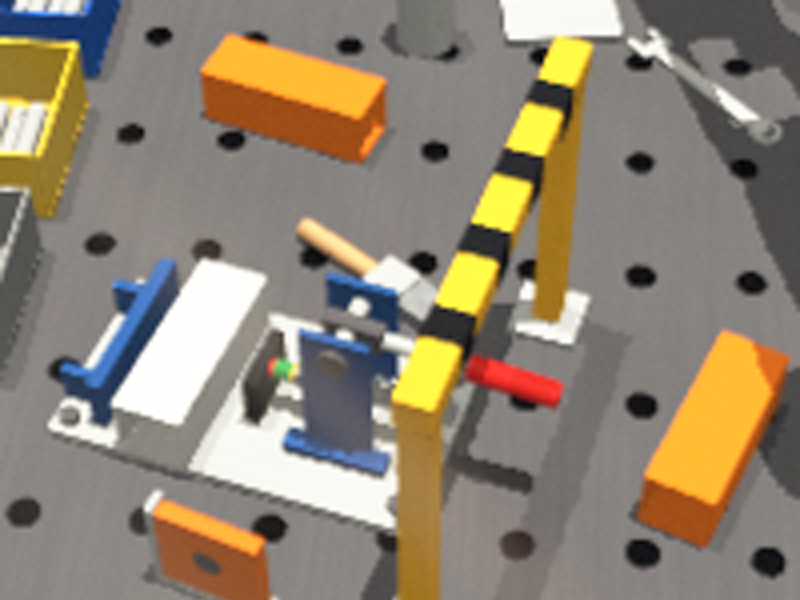

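```bash
cat > h.py <<'E'
import numpy as np
from scipy.spatial.transform import Rotation as Rn
from bench import *
def R(o): return Rn.from_euler('xyz',o).as_matrix()
def proj(p,X):
    c=(np.atleast_2d(X)-p['origin'])@R(p['orientation'])
    return np.c_[p['cx']+p['fx']*c[:,0]/c[:,2],p['cy']+p['fy']*c[:,1]/c[:,2]]
def fw(f,X):
    X=np.atleast_2d(X);c,s=np.cos(f[2]),np.sin(f[2])
    return np.c_[f[0]+c*X[:,0]-s*X[:,1],f[1]+s*X[:,0]+c*X[:,1],X[:,2]]
E
python3 - <<'E'
from h import *
from scipy.optimize import least_squares
pt=camera_params('top');ps=camera_params('side')
T=[((.240,.09,.012),(362,43)),((.240,-.09,.012),(560,96)),((-.105,.19,.312),(63,310)),((-.135,-.19,.312),(590,492)),((-.105,-.19,.312),(601,452)),((-.135,.19,.312),(50,348))]
S=[((.240,.09,.012),(48,425)),((-.105,.19,.312),(393,398)),((-.135,.19,.312),(437,412)),((-.105,-.19,.312),(553,38)),((-.135,-.19,.312),(592,46))]
def res(f,full=0):
    a=proj(pt,fw(f,[t[0] for t in T]))-(np.array([t[1] for t in T])/4+[200,105])
    b=proj(ps,fw(f,[t[0] for t in S]))-(np.array([t[1] for t in S])/4+[210,130])
    return np.r_[a,b] if full else np.r_[a,b].ravel()
r=least_squares(res,[.45,.05,-.2],loss='soft_l1');print(r.x);print(res(r.x,1).round(1))
f=r.x
# lever: handle end
for lev in (0,.1,.2,.3,.4,.5,.6):
    q=.33-lev
    P=[[-d*np.cos(q),0,.13+d*np.sin(q)] for d in (.1,.175)]
    print(lev,((proj(ps,fw(f,P))-[210,130])*4).round(),((proj(pt,fw(f,P))-[200,105])*4).round(),fw(f,P).round(3).tolist())
for b in(0,.01,.02): print(b,((proj(pt,fw(f,[[.075+b,-.032,.066],[.075+b,.032,.066]]))-[200,105])*4).round(),((proj(ps,fw(f,[[.075+b,-.032,.066],[.075+b,.032,.066]]))-[210,130])*4).round())
E
```

```text
[ 0.64136492  0.04496365 -0.25215958]
[[-1.1 -0.4]
 [ 0.  -0.5]
 [-0.8 -0.5]
 [-0.1  0.5]
 [-0.1 -0.1]
 [-0.8  0.4]
 [-0.2  0.1]
 [-0.4 -0.6]
 [-0.2 -1.1]
 [ 1.  -1.8]
 [ 0.7 -1.7]]
0 [[465. 330.]
 [555. 332.]] [[344. 405.]
 [316. 491.]] [[0.55, 0.069, 0.162], [0.481, 0.086, 0.187]]
0.1 [[468. 339.]
 [560. 348.]] [[344. 411.]
 [316. 501.]] [[0.547, 0.069, 0.153], [0.476, 0.087, 0.17]]
0.2 [[470. 348.]
 [563. 364.]] [[344. 416.]
 [316. 508.]] [[0.545, 0.07, 0.143], [0.473, 0.088, 0.153]]
0.3 [[470. 356.]
 [563. 379.]] [[344. 419.]
 [317. 513.]] [[0.545, 0.07, 0.133], [0.472, 0.089, 0.135]]
0.4 [[470. 364.]
 [562. 393.]] [[345. 421.]
 [319. 515.]] [[0.545, 0.07, 0.123], [0.472, 0.089, 0.118]]
0.5 [[468. 372.]
 [558. 406.]] [[346. 422.]
 [321. 515.]] [[0.546, 0.07, 0.113], [0.474, 0.088, 0.1]]
0.6 [[465. 379.]
 [552. 418.]] [[348. 421.]
 [324. 514.]] [[0.548, 0.069, 0.103], [0.478, 0.087, 0.083]]
0 [[444. 240.]
 [369. 220.]] [[282. 327.]
 [252. 384.]]
0.01 [[448. 228.]
 [372. 208.]] [[271. 324.]
 [241. 380.]]
0.02 [[451. 217.]
 [375. 197.]] [[260. 321.]
 [230. 377.]]
```

```bash
cat >> h.py <<'E'
F=np.array([0.6414,0.0450,-0.2522])
def Rf(lean,flip=True):
    s,c=np.sin(np.radians(lean)),np.cos(np.radians(lean))
    z=np.array([s,0,-c]);x=np.array([-c,0,-s]);M=np.c_[x,np.cross(z,x),z]
    return Rn.from_euler('z',F[2]).as_matrix()@M
def delta(pos,M,p0=None,M0=None):
    s=state()
    p0=s['tcp_pos'] if p0 is None else p0; M0=R(s['tool_rot']) if M0 is None else M0
    return (M0.T@(np.array(pos)-p0)*100).round(2), np.degrees(Rn.from_matrix(M0.T@M).as_rotvec()).round(2)
def grasp_tcp(lever,lean,back=0,up=0):
    q=.33-lever
    g=fw(F,[[-.145*np.cos(q)-back,0,.13+.145*np.sin(q)+up]])[0]
    return g-.065*Rf(lean)[:,2]
E
python3 - <<'E'
from h import *
print(delta([.38,.05,.36],Rf(0)))
print(grasp_tcp(.37,40),grasp_tcp(.37,40,.06,.0))
E
```

```text
(array([ 36.68, -48.87,  -5.73]), array([-3.0000e-02, -1.0000e-01, -1.4121e+02]))
[0.4606398  0.0915795  0.17399444] [0.40253785 0.10655159 0.17399444]
```

Emit:
apply_moves --moves '[[0,[3,-4,-0.5],[0,0,-8]],[0,[6,-8,-1],[0,0,-16]],[0,[9,-12,-1.5],[0,0,-24]],[0,[12,-16,-2],[0,0,-32]],[0,[15,-20,-2.5],[0,0,-40]],[0,[18,-24,-3],[0,0,-48]],[0,[21,-28,-3.5],[0,0,-56]],[0,[24,-32,-4],[0,0,-64]],[0,[27,-36,-4.5],[0,0,-72]],[0,[30,-40,-5],[0,0,-80]],[0,[33,-44,-5.5],[0,0,-88]],[0,[36.7,-48.9,-5.7],[0,0,-96]]]'

```text
time: 1.35
tcp_pos: [0.377, 0.0384, 0.3599]
tool_rot: [3.14, 0.001, 2.106]
ft_force: [1.3, -0.3, 0.8]
opening: 0.996
```

```bash
python3 - <<'E'
from h import *
s=state();print(s['time'],s['joint_positions'].round(3),s['tcp_pos'],s['tool_rot'])
print(delta([.38,.05,.36],Rf(0)));p=grasp_tcp(.37,40,.07,.08);print(p,delta(p,Rf(40)))
E
```

```text
1.35 [-0.034 -0.515  1.95  -0.     1.705 -0.569] [0.37695059 0.03837331 0.35992285] [3.14023869e+00 9.86250807e-04 2.10596583e+00]
(array([ 0.84,  0.86, -0.01]), array([  0.05,   0.08, -44.89]))
[0.39285419 0.10904694 0.25399444] (array([ 5.28,  4.96, 10.59]), array([-15.6 , -37.82, -43.03]))
```

Emit:
apply_moves --moves '[[0,[0.7,0.6,1.3],[-2,-4.7,-5.4]],[0,[1.3,1.2,2.6],[-4,-9.5,-10.8]],[0,[2,1.9,4],[-5.9,-14.2,-16.1]],[0,[2.6,2.5,5.3],[-7.8,-18.9,-21.5]],[0,[3.3,3.1,6.6],[-9.8,-23.6,-26.9]],[0,[4,3.7,7.9],[-11.7,-28.4,-32.3]],[0,[4.6,4.3,9.3],[-13.7,-33.1,-37.7]],[0,[5.3,5,10.6],[-15.6,-37.8,-43]],[0,[5.3,5,10.6],[-15.6,-37.8,-43]],[0,[5.3,5,10.6],[-15.6,-37.8,-43]]]'

```text
time: 2.35
tcp_pos: [0.397, 0.1109, 0.2442]
tool_rot: [-3.137, 0.696, 2.883]
ft_force: [0.1, 0.3, -1.2]
opening: 0.998
```

```bash
python3 - <<'E'
from h import *
import cv2
s=state();print(s['time'],s['joint_positions'].round(3),s['tcp_pos'],s['tool_rot'])
for b,u in((.07,.08),(.07,0),(0,0)):
    p=grasp_tcp(.37,40,b,u);print(p,delta(p,Rf(40)))
pw=camera_params('wrist');im=read_camera('wrist')[:,:,::-1];cv2.imwrite('pics/w1.png',im)
im=read_camera('side')[:,:,::-1];cv2.imwrite('pics/s1.png',cv2.resize(im[100:320,180:470],(791,600),interpolation=cv2.INTER_CUBIC))
for lev in(.3,.37,.44):
    q=.33-lev;print(lev,proj(pw,fw(F,[[-d*np.cos(q),0,.13+d*np.sin(q)] for d in(.1,.175)])).round())
E
```

```text
2.35 [ 0.448 -0.892  2.497 -0.511  1.035 -0.711] [0.39702183 0.11089513 0.24417894] [-3.13663205  0.69649573  2.88338467]
[0.39285419 0.10904694 0.25399444] (array([-0.36, -0.29, -0.98]), array([-0.51, -0.09, -0.26]))
[0.39285419 0.10904694 0.17399444] (array([ 4.78, -0.26,  5.16]), array([-0.51, -0.09, -0.26]))
[0.4606398  0.0915795  0.17399444] (array([-0.59, -0.2 ,  9.65]), array([-0.51, -0.09, -0.26]))
0.3 [[312. 253.]
 [310. 203.]]
0.37 [[312. 246.]
 [310. 188.]]
0.44 [[312. 239.]
 [311. 174.]]
```

View pics/w1.png

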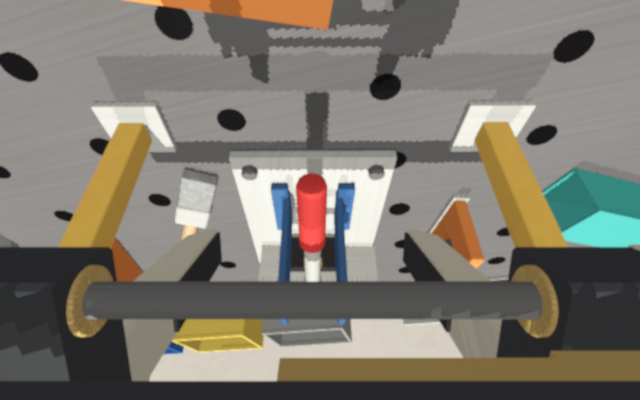

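View pics/s1.png

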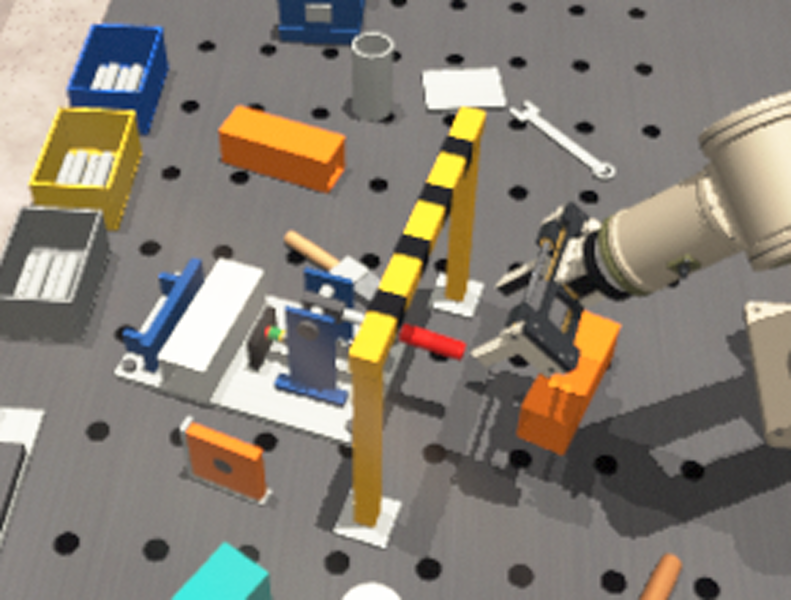

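The handle is centred between the fingers in the wrist view: its end is at (311,188) and its axis at column 311. That agrees with the fit, with lever ≈0.37. Joints 2 and 3 are at their range edge, so I'm moving forward off it now.

Emit:
apply_moves --moves '[[0,[-0.1,0,2],[0,0,0]],[0,[-0.2,0,4],[0,0,0]],[0,[-0.3,-0.1,5.5],[0,0,0]],[0,[-0.4,-0.2,7],[0,0,0]],[0,[-0.4,-0.2,7],[0,0,0]]]'

```text
time: 2.95
tcp_pos: [0.4429, 0.0945, 0.1913]
tool_rot: [-3.134, 0.695, 2.881]
ft_force: [-0.1, -0.5, -1.0]
opening: 1.003
```

```bash
python3 - <<'E'
from h import *
import cv2
s=state();print(s['time'],s['joint_positions'].round(3),s['tcp_pos'],s['tool_rot'])
p=grasp_tcp(.37,40);print(p,delta(p,Rf(40)))
im=read_camera('wrist')[:,:,::-1];cv2.imwrite('pics/w2.png',im)
E
```

```text
2.95 [ 0.333 -0.665  2.477 -0.53   0.803 -0.705] [0.44290637 0.09452223 0.19131115] [-3.13428128  0.69451724  2.88148241]
[0.4606398  0.0915795  0.17399444] (array([-0.27,  0.19,  2.47]), array([-0.71, -0.21, -0.35]))
```

View pics/w2.png

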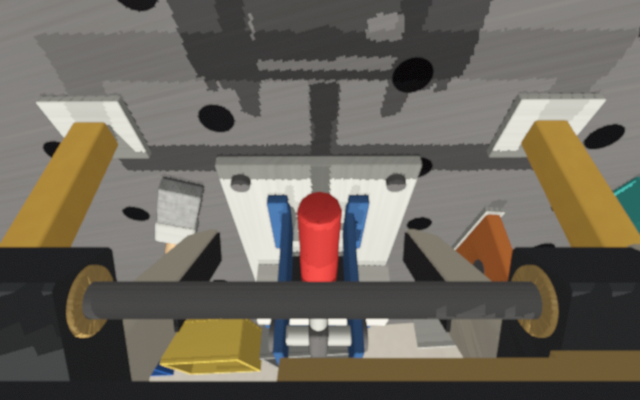

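Emit:
apply_moves --moves '[[0,[-0.1,0.1,1.2],[-0.4,0,-0.2]],[0,[-0.3,0.2,2.5],[-0.7,-0.2,-0.3]],[0,[-0.3,0.2,2.5],[-0.7,-0.2,-0.3]]]'

```text
time: 3.3
tcp_pos: [0.4616, 0.0929, 0.1761]
tool_rot: [3.139, 0.701, 2.889]
ft_force: [-0.4, 0.5, 0.5]
opening: 0.999
```

```bash
python3 - <<'E'
from h import *
import cv2
s=state();print(s['time'],s['joint_positions'].round(3),s['tcp_pos'],s['tool_rot'],s['ft_force'])
p=grasp_tcp(.37,40);print(p,delta(p,Rf(40)))
im=read_camera('wrist')[:,:,::-1];cv2.imwrite('pics/w3.png',im)
im=read_camera('side')[:,:,::-1];cv2.imwrite('pics/s3.png',cv2.resize(im[160:290,210:410],(800,520),interpolation=cv2.INTER_CUBIC))
E
```

```text
3.3 [ 0.299 -0.577  2.458 -0.54   0.712 -0.706] [0.46159958 0.09287971 0.17606635] [3.13895592 0.70101471 2.88921334] [-0.4106219   0.45426295  0.51818875]
[0.4606398  0.0915795  0.17399444] (array([ 0.18, -0.15,  0.12]), array([ 0.14,  0.17, -0.01]))
```

View pics/w3.png

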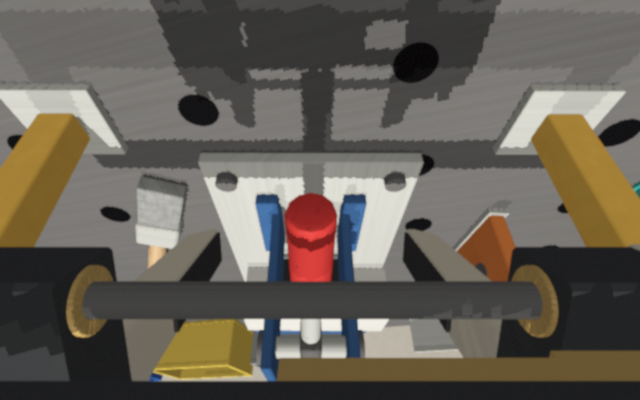

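View pics/s3.png

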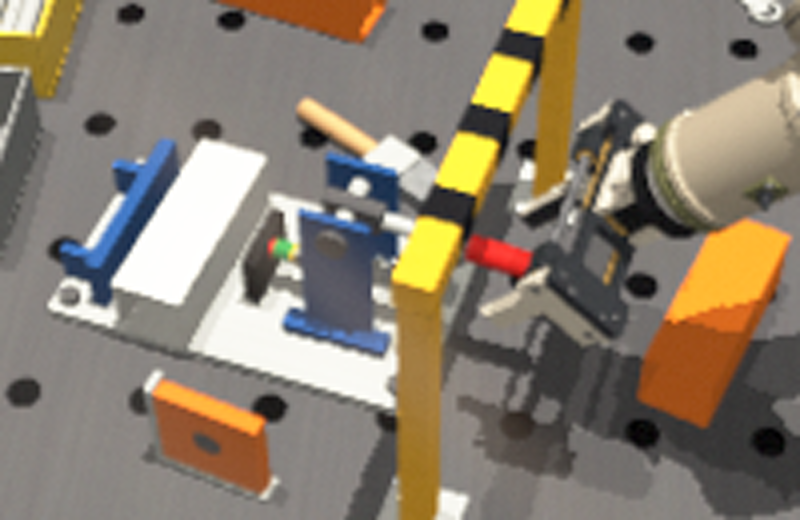

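The handle is centred at (311,215) between the fingers, and the side view agrees. Closing.

Emit:
apply_moves --moves '[[0,[0.2,-0.1,0.1],[0,0,0]],[0.5,[0.2,-0.1,0.1],[0,0,0]],[1,[0.2,-0.1,0.1],[0,0,0]],[1,[0.2,-0.1,0.1],[0,0,0]],[1,[0.2,-0.1,0.1],[0,0,0]],[1,[0.2,-0.1,0.1],[0,0,0]],[1,[0.2,-0.1,0.1],[0,0,0]]]'

```text
time: 4.1
tcp_pos: [0.4608, 0.0927, 0.1745]
tool_rot: [3.138, 0.702, 2.89]
ft_force: [-0.3, -0.1, 1.0]
opening: 0.534
```

```bash
python3 - <<'E'
from h import *
s=state();print(s['time'],s['joint_positions'].round(3),s['tcp_pos'],s['tool_rot'],s['ft_force'],s['opening'])
p0=grasp_tcp(.37,40)
for l in(0,.03,.15,.25,.45,.55,.6):
    print(l,delta(grasp_tcp(l,40),Rf(40),p0,Rf(40))[0])
E
```

```text
4.1 [ 0.299 -0.58   2.462 -0.541  0.707 -0.705] [0.4607926  0.09273368 0.17451117] [3.13817906 0.70240998 2.89023515] [-0.28097967 -0.11000792  1.02698272] 0.533600269988865
0 [-3.98 -0.   -3.55]
0.03 [-3.61 -0.   -3.32]
0.15 [-2.21 -0.   -2.29]
0.25 [-1.14 -0.   -1.31]
0.45 [ 0.67 -0.    0.95]
0.55 [ 1.4 -0.   2.2]
0.6 [ 1.72 -0.    2.85]
```

Emit:
apply_moves --moves '[[1,[0,0,0],[0,0,0]],[1,[0,0,0],[0,0,0]],[1,[0,0,0],[0,0,0]],[1,[0,0,0],[0,0,0]],[1,[0,0,0],[0,0,0]],[1,[0,0,0],[0,0,0]]]'

```text
time: 4.7
tcp_pos: [0.4607, 0.0925, 0.1744]
tool_rot: [3.139, 0.702, 2.89]
ft_force: [-1.2, -3.1, 0.3]
opening: 0.229
```

Gripped: opening 0.229 is about 21 mm, matching the 22 mm handle. Lifting along the arc.

Emit:
apply_moves --moves '[[1,[-0.5,0,-0.6],[0,0,0]],[1,[-1.1,0,-1.3],[0,0,0]],[1,[-1.7,0,-1.8],[0,0,0]],[1,[-2.2,0,-2.3],[0,0,0]],[1,[-2.7,0,-2.7],[0,0,0]],[1,[-3.1,0,-3],[0,0,0]],[1,[-3.5,0,-3.2],[0,0,0]],[1,[-3.5,0,-3.2],[0,0,0]]]'

```text
time: 5.5
tcp_pos: [0.4659, 0.0911, 0.221]
tool_rot: [3.139, 0.7, 2.89]
ft_force: [-13.3, 1.3, 0.1]
opening: 0.227
```

```bash
cat > look.py <<'E'
from h import *
import cv2,sys
n=sys.argv[1]
s=state();print(s['time'],s['joint_positions'].round(3),s['tcp_pos'].round(4),s['tool_rot'].round(3),s['ft_force'].round(1),s['opening'])
M=R(s['tool_rot']);g=s['tcp_pos']+.065*M[:,2]
c,t=np.cos(F[2]),np.sin(F[2]);d=g-[F[0],F[1],.13];gx=c*d[0]+t*d[1];gy=-t*d[0]+c*d[1]
print('grasp fix',gx.round(4),gy.round(4),d[2].round(4),'rad',np.hypot(gx,d[2]).round(4),'lever',(.33-np.arctan2(d[2],-gx)).round(3))
top=read_camera('top')[:,:,::-1][105:205,250:350]; sd=read_camera('side')[:,:,::-1][180:270,210:330]
a=cv2.resize(top,(500,500),interpolation=cv2.INTER_CUBIC);cv2.imwrite(f'pics/{n}t.png',a)
cv2.imwrite(f'pics/{n}s.png',cv2.resize(sd,(720,540),interpolation=cv2.INTER_CUBIC))
pt=camera_params('top');ps=camera_params('side')
for b in (0,.01,.02,.03,.04,.05,.06): 
    X=fw(F,[[.075+b,.032,.066],[.075+b,-.032,.066]])
    print(b,'top',((proj(pt,X)-[250,105])*5).round().tolist(),'side',((proj(ps,X)-[210,180])*6).round().tolist())
E
python3 look.py a
```

```text
5.5 [ 0.289 -0.64   2.408 -0.474  0.806 -0.8  ] [0.4659 0.0911 0.221 ] [3.139 0.7   2.89 ] [-13.3   1.3   0.1] 0.22696696534418706
grasp fix -0.1395 0.001 0.0413 rad 0.1455 lever 0.042
0 top [[211.0, 275.0], [305.0, 300.0]] side [[378.0, 275.0], [423.0, 191.0]]
0.01 top [[215.0, 260.0], [309.0, 285.0]] side [[361.0, 271.0], [406.0, 186.0]]
0.02 top [[219.0, 246.0], [313.0, 271.0]] side [[344.0, 266.0], [390.0, 182.0]]
0.03 top [[223.0, 232.0], [317.0, 257.0]] side [[328.0, 261.0], [373.0, 178.0]]
0.04 top [[227.0, 218.0], [321.0, 243.0]] side [[311.0, 257.0], [357.0, 173.0]]
0.05 top [[231.0, 204.0], [325.0, 228.0]] side [[294.0, 252.0], [340.0, 169.0]]
0.06 top [[235.0, 190.0], [329.0, 214.0]] side [[277.0, 247.0], [324.0, 164.0]]
```

View pics/at.png

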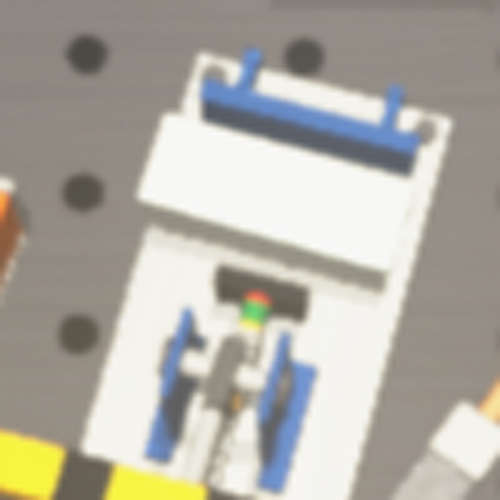

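View pics/as.png

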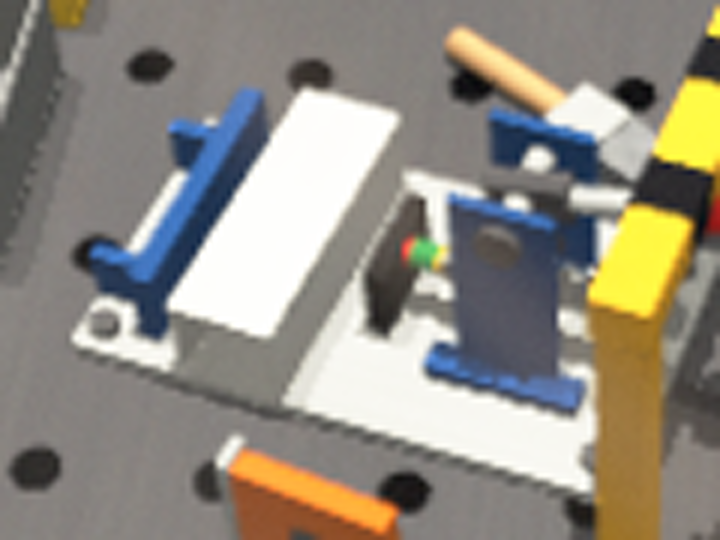

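```bash
python3 - <<'E'
from h import *
p0=grasp_tcp(.04,40)
for l in(.04,.1,.15,.2,.25,.3,.35,.4,.45,.5,.55,.59):
    lean=40-7*min(1,(l-.04)/.2)
    a,b=delta(grasp_tcp(l,lean),Rf(lean),p0,Rf(40));print(l,a,b)
E
```

```text
0.04 [0. 0. 0.] [0. 0. 0.]
0.1 [0.47 0.   0.5 ] [0.  2.1 0. ]
0.15 [ 0.84 -0.    0.96] [0.   3.85 0.  ]
0.2 [1.19 0.   1.46] [-0.   5.6 -0. ]
0.25 [1.56 0.   1.98] [0. 7. 0.]
0.3 [2.05 0.   2.51] [0. 7. 0.]
0.35 [2.52 0.   3.06] [0. 7. 0.]
0.4 [ 2.96 -0.    3.64] [0. 7. 0.]
0.45 [ 3.37 -0.    4.23] [0. 7. 0.]
0.5 [3.75 0.   4.85] [0. 7. 0.]
0.55 [4.1  0.   5.48] [0. 7. 0.]
0.59 [ 4.36 -0.    6.  ] [0. 7. 0.]
```

Down stroke 1, with the lean easing to 33° to give joint 3 more margin.

Emit:
apply_moves --moves '[[1,[0.5,0,0.5],[0,2.1,0]],[1,[0.8,0,1],[0,3.9,0]],[1,[1.2,0,1.5],[0,5.6,0]],[1,[1.6,0,2],[0,7,0]],[1,[2.1,0,2.5],[0,7,0]],[1,[2.5,0,3.1],[0,7,0]],[1,[3,0,3.6],[0,7,0]],[1,[3.4,0,4.2],[0,7,0]],[1,[3.75,0,4.85],[0,7,0]],[1,[3.75,0,4.85],[0,7,0]]]'

```text
time: 6.6
tcp_pos: [0.4711, 0.0899, 0.1623]
tool_rot: [3.139, 0.585, 2.891]
ft_force: [2.6, -7.7, 1.0]
opening: 0.231
```

```bash
python3 look.py b|head -2
```

```text
6.6 [ 0.239 -0.468  2.375 -0.39   0.744 -0.859] [0.4711 0.0899 0.1623] [3.139 0.585 2.891] [ 2.6 -7.7  1. ] 0.23115600362061847
grasp fix -0.1403 0.0012 -0.0219 rad 0.142 lever 0.485
```

View pics/bs.png

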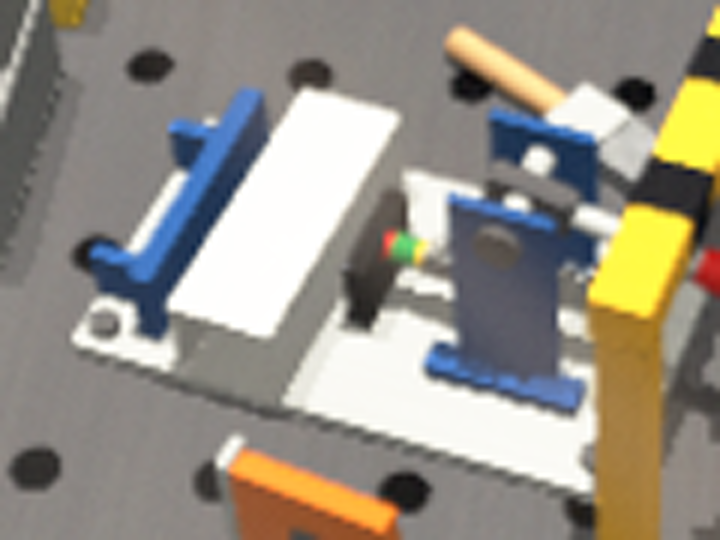

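```bash
python3 - <<'E'
from h import *
for l0,L in((.5,(.55,.6)),(.6,np.arange(.6,.0,-.06)),(.04,(.1,.16,.22,.28,.34,.4,.46,.52,.58,.6))):
  for l in L: print(l0,round(l,2),delta(grasp_tcp(l,33),Rf(33),grasp_tcp(l0,33),Rf(33))[0])
E
```

```text
0.5 0.55 [ 0.27 -0.    0.67]
0.5 0.6 [ 0.51 -0.    1.36]
0.6 0.6 [0. 0. 0.]
0.6 0.54 [-0.29  0.   -0.82]
0.6 0.48 [-0.62 -0.   -1.62]
0.6 0.42 [-1.01 -0.   -2.4 ]
0.6 0.36 [-1.43  0.   -3.16]
0.6 0.3 [-1.91  0.   -3.89]
0.6 0.24 [-2.42 -0.   -4.59]
0.6 0.18 [-2.98 -0.   -5.26]
0.6 0.12 [-3.58 -0.   -5.89]
0.6 0.06 [-4.21  0.   -6.49]
0.04 0.1 [0.65 0.   0.58]
0.04 0.16 [1.25 0.   1.2 ]
0.04 0.22 [1.83 0.   1.86]
0.04 0.28 [2.36 0.   2.55]
0.04 0.34 [2.84 0.   3.27]
0.04 0.4 [ 3.29 -0.    4.02]
0.04 0.46 [3.69 0.   4.79]
0.04 0.52 [4.04 0.   5.59]
0.04 0.58 [4.34 0.   6.4 ]
0.04 0.6 [4.43 0.   6.68]
```

Emit:
apply_moves --moves '[[1,[0.3,0,0.7],[0,0,0]],[1,[0.5,0,1.3],[0,0,0]],[1,[0.5,0,1.3],[0,0,0]],[1,[0.2,0,0.5],[0,0,0]],[1,[-0.1,0,-0.3],[0,0,0]],[1,[-0.5,0,-1],[0,0,0]],[1,[-0.9,0,-1.8],[0,0,0]],[1,[-1.9,0,-3.2],[0,0,0]],[1,[-2.5,0,-3.9],[0,0,0]],[1,[-3.1,0,-4.5],[0,0,0]],[1,[-3.9,0,-5.3],[0,0,0]],[1,[-3.9,0,-5.3],[0,0,0]]]'

```text
time: 7.9
tcp_pos: [0.4732, 0.0892, 0.2275]
tool_rot: [3.139, 0.581, 2.89]
ft_force: [-6.7, -3.6, 1.0]
opening: 0.23
```

```bash
python3 look.py c|head -2
```

```text
7.9 [ 0.235 -0.559  2.307 -0.332  0.893 -0.942] [0.4732 0.0892 0.2275] [3.139 0.581 2.89 ] [-6.7 -3.6  1. ] 0.22998512093400464
grasp fix -0.1382 0.0011 0.0432 rad 0.1448 lever 0.027
```

View pics/cs.png

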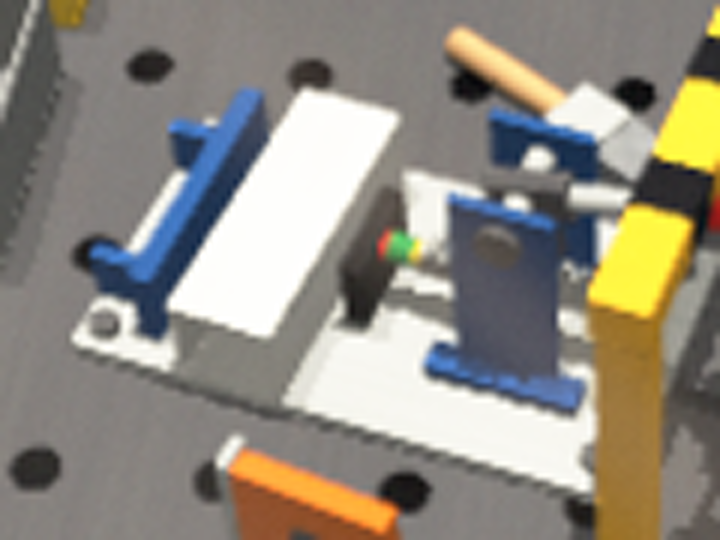

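Emit:
apply_moves --moves '[[1,[0.7,0,0.6],[0,0,0]],[1,[1.3,0,1.2],[0,0,0]],[1,[1.8,0,1.9],[0,0,0]],[1,[2.4,0,2.5],[0,0,0]],[1,[2.8,0,3.3],[0,0,0]],[1,[3.3,0,4],[0,0,0]],[1,[3.7,0,4.8],[0,0,0]],[1,[4,0,5.6],[0,0,0]],[1,[4.4,0,6.6],[0,0,0]],[1,[4.4,0,6.6],[0,0,0]],[1,[4.4,0,6.6],[0,0,0]]]'

```text
time: 9.1
tcp_pos: [0.4737, 0.0892, 0.1483]
tool_rot: [3.139, 0.584, 2.891]
ft_force: [4.4, -9.9, -0.8]
opening: 0.231
```

```bash
python3 look.py d|head -2
```

```text
9.1 [ 0.235 -0.43   2.377 -0.404  0.707 -0.841] [0.4737 0.0892 0.1483] [3.139 0.584 2.891] [ 4.4 -9.9 -0.8] 0.2314086067711156
grasp fix -0.1376 0.0012 -0.0359 rad 0.1422 lever 0.585
```

View pics/ds.png

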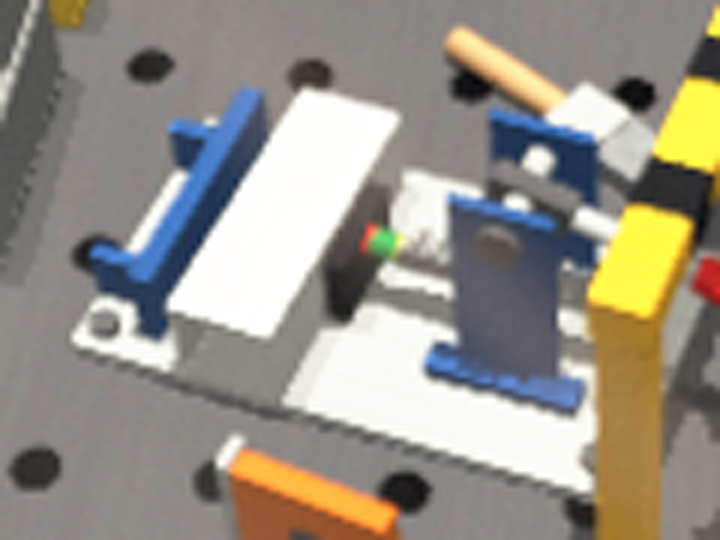

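View pics/dt.png

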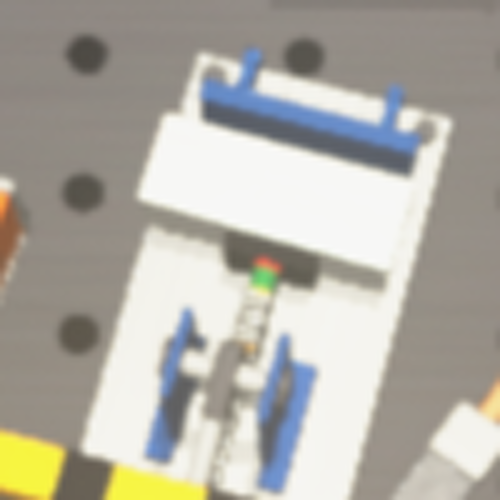

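Emit:
apply_moves --moves '[[1,[-0.3,0,-0.8],[0,0,0]],[1,[-0.6,0,-1.6],[0,0,0]],[1,[-1,0,-2.4],[0,0,0]],[1,[-1.4,0,-3.2],[0,0,0]],[1,[-1.9,0,-3.9],[0,0,0]],[1,[-2.4,0,-4.6],[0,0,0]],[1,[-3,0,-5.2],[0,0,0]],[1,[-3.6,0,-5.8],[0,0,0]],[1,[-4.4,0,-6.6],[0,0,0]],[1,[-4.4,0,-6.6],[0,0,0]],[1,[-4.4,0,-6.6],[0,0,0]]]'

```text
time: 10.3
tcp_pos: [0.4731, 0.0893, 0.2274]
tool_rot: [3.139, 0.581, 2.89]
ft_force: [-8.0, -5.0, 1.5]
opening: 0.231
```

Emit:
apply_moves --moves '[[1,[0.7,0,0.6],[0,0,0]],[1,[1.3,0,1.2],[0,0,0]],[1,[1.8,0,1.9],[0,0,0]],[1,[2.4,0,2.5],[0,0,0]],[1,[2.8,0,3.3],[0,0,0]],[1,[3.3,0,4],[0,0,0]],[1,[3.7,0,4.8],[0,0,0]],[1,[4,0,5.6],[0,0,0]],[1,[4.4,0,6.6],[0,0,0]],[1,[4.4,0,6.6],[0,0,0]],[1,[4.4,0,6.6],[0,0,0]]]'

```text
time: 11.4
tcp_pos: [0.4733, 0.0893, 0.1481]
tool_rot: [3.139, 0.582, 2.891]
ft_force: [1.9, -9.5, -1.9]
opening: 0.228
```

```bash
python3 look.py e|head -2
```

```text
11.4 [ 0.236 -0.431  2.377 -0.403  0.708 -0.842] [0.4733 0.0893 0.1481] [3.139 0.582 2.891] [ 1.9 -9.5 -1.9] 0.22758203643714767
grasp fix -0.1381 0.0012 -0.0362 rad 0.1427 lever 0.586
```

View pics/es.png

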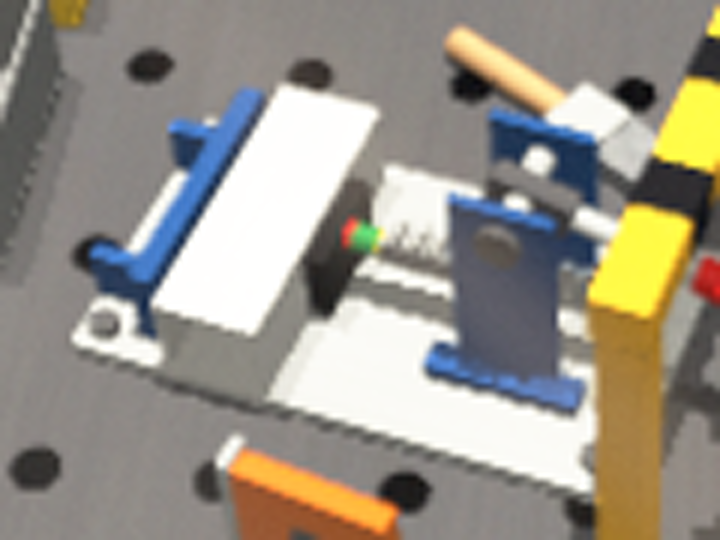

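View pics/et.png

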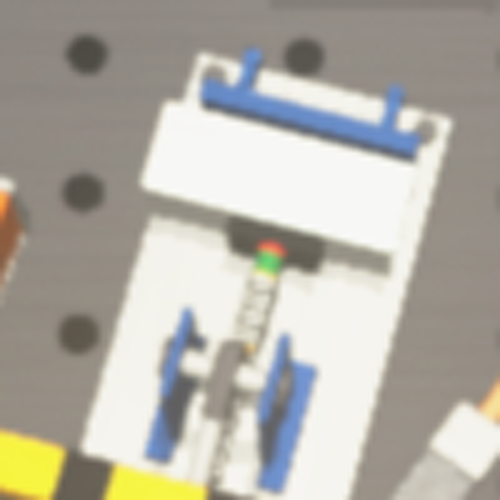

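The tube is moving and the yellow band still shows a little. Next stroke.

Emit:
apply_moves --moves '[[1,[-0.3,0,-0.8],[0,0,0]],[1,[-0.6,0,-1.6],[0,0,0]],[1,[-1,0,-2.4],[0,0,0]],[1,[-1.4,0,-3.2],[0,0,0]],[1,[-1.9,0,-3.9],[0,0,0]],[1,[-2.4,0,-4.6],[0,0,0]],[1,[-3,0,-5.2],[0,0,0]],[1,[-3.6,0,-5.8],[0,0,0]],[1,[-4.4,0,-6.6],[0,0,0]],[1,[-4.4,0,-6.6],[0,0,0]],[1,[-4.4,0,-6.6],[0,0,0]]]'

```text
time: 12.6
tcp_pos: [0.4732, 0.0893, 0.2276]
tool_rot: [3.139, 0.581, 2.89]
ft_force: [-5.7, -5.4, 1.5]
opening: 0.23
```

Emit:
apply_moves --moves '[[1,[0.7,0,0.6],[0,0,0]],[1,[1.3,0,1.2],[0,0,0]],[1,[1.8,0,1.9],[0,0,0]],[1,[2.4,0,2.5],[0,0,0]],[1,[2.8,0,3.3],[0,0,0]],[1,[3.3,0,4],[0,0,0]],[1,[3.7,0,4.8],[0,0,0]],[1,[4,0,5.6],[0,0,0]],[1,[4.4,0,6.6],[0,0,0]],[1,[4.4,0,6.6],[0,0,0]],[1,[4.4,0,6.6],[0,0,0]]]'

```text
time: 13.7
tcp_pos: [0.4733, 0.0894, 0.1482]
tool_rot: [3.139, 0.582, 2.891]
ft_force: [-0.9, -9.3, -0.4]
opening: 0.23
```

```bash
python3 look.py f|head -2
```

```text
13.7 [ 0.236 -0.431  2.377 -0.403  0.708 -0.842] [0.4733 0.0894 0.1482] [3.139 0.582 2.891] [-0.9 -9.3 -0.4] 0.22965040629715994
grasp fix -0.1381 0.0012 -0.0361 rad 0.1427 lever 0.585
```

View pics/fs.png

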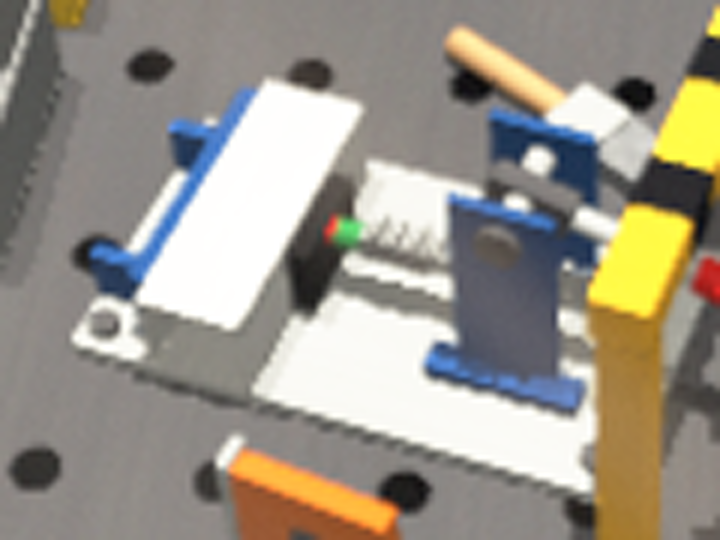

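View pics/ft.png

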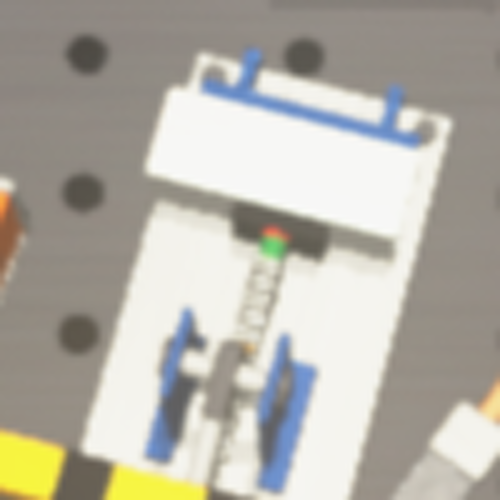

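```bash
cat > tb.py <<'E'
from h import *
pt=camera_params('top');ps=camera_params('side')
for o in(.150,.154,.157,.16):
    X=fw(F,[[o-.03,.085,.072],[o-.03,-.085,.072],[o+.03,.085,.072],[o+.03,-.085,.072]])
    print(o,'top',((proj(pt,X)-[250,105])*5).round().tolist(),'side',((proj(ps,X)-[210,180])*6).round().tolist())
X=fw(F,[[.19,.075,.067],[.19,-.075,.067],[.24,.09,.012],[.24,-.09,.012]])
print('top',((proj(pt,X)-[250,105])*5).round().tolist(),'side',((proj(ps,X)-[210,180])*6).round().tolist())
E
python3 tb.py
```

```text
0.15 top [[151.0, 188.0], [402.0, 253.0], [176.0, 104.0], [425.0, 169.0]] side [[261.0, 320.0], [384.0, 98.0], [158.0, 291.0], [288.0, 73.0]]
0.154 top [[153.0, 182.0], [403.0, 248.0], [177.0, 98.0], [427.0, 163.0]] side [[254.0, 318.0], [378.0, 97.0], [152.0, 289.0], [282.0, 72.0]]
0.157 top [[154.0, 178.0], [405.0, 243.0], [179.0, 94.0], [428.0, 159.0]] side [[249.0, 317.0], [373.0, 95.0], [147.0, 288.0], [277.0, 70.0]]
0.16 top [[155.0, 174.0], [406.0, 239.0], [180.0, 90.0], [429.0, 155.0]] side [[244.0, 315.0], [368.0, 94.0], [142.0, 287.0], [273.0, 69.0]]
top [[195.0, 96.0], [414.0, 153.0], [197.0, 52.0], [450.0, 117.0]] side [[151.0, 279.0], [266.0, 87.0], [71.0, 338.0], [209.0, 112.0]]
```

About 2–4 mm of gap remains and the bar is at ≈0.055. One more stroke, with a stop at lever ≈0.5 to look.

Emit:
apply_moves --moves '[[1,[-0.3,0,-0.8],[0,0,0]],[1,[-0.6,0,-1.6],[0,0,0]],[1,[-1,0,-2.4],[0,0,0]],[1,[-1.4,0,-3.2],[0,0,0]],[1,[-1.9,0,-3.9],[0,0,0]],[1,[-2.4,0,-4.6],[0,0,0]],[1,[-3,0,-5.2],[0,0,0]],[1,[-3.6,0,-5.8],[0,0,0]],[1,[-4.4,0,-6.6],[0,0,0]],[1,[-4.4,0,-6.6],[0,0,0]],[1,[-4.4,0,-6.6],[0,0,0]]]'

```text
time: 14.9
tcp_pos: [0.4732, 0.0893, 0.2276]
tool_rot: [3.139, 0.582, 2.89]
ft_force: [-6.1, -6.6, 2.1]
opening: 0.228
```

Emit:
apply_moves --moves '[[1,[0.7,0,0.6],[0,0,0]],[1,[1.3,0,1.2],[0,0,0]],[1,[1.8,0,1.9],[0,0,0]],[1,[2.4,0,2.5],[0,0,0]],[1,[2.8,0,3.3],[0,0,0]],[1,[3.3,0,4],[0,0,0]],[1,[3.7,0,4.8],[0,0,0]],[1,[4,0,5.5],[0,0,0]],[1,[4,0,5.5],[0,0,0]],[1,[4,0,5.5],[0,0,0]]]'

```text
time: 15.9
tcp_pos: [0.471, 0.09, 0.1601]
tool_rot: [3.139, 0.583, 2.891]
ft_force: [-0.2, -10.1, -0.7]
opening: 0.231
```

```bash
python3 look.py g|head -2
```

```text
15.9 [ 0.239 -0.463  2.375 -0.391  0.74  -0.856] [0.471  0.09   0.1601] [3.139 0.583 2.891] [ -0.2 -10.1  -0.7] 0.23149648993942942
grasp fix -0.1404 0.0012 -0.0242 rad 0.1425 lever 0.5
```

View pics/gs.png

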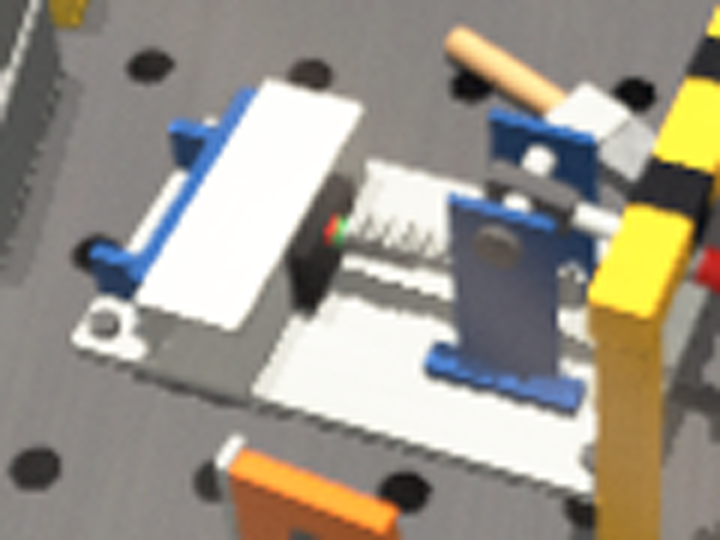

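View pics/gt.png

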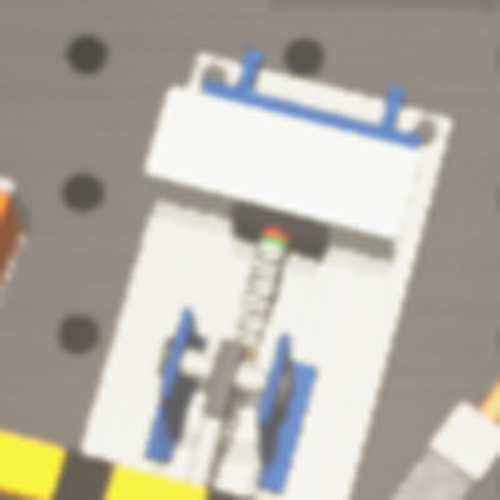

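The tube did not move on this stroke, so it was already against the fence. Yellow is gone and about 6–7 mm of green still shows at side (343,230), so the pad is at ≈13 mm. I'm stopping the stroke here and releasing.

Emit:
apply_moves --moves '[[0.5,[0,0,0],[0,0,0]],[0,[0,0,0],[0,0,0]],[0,[0,0,0],[0,0,0]],[0,[0,0,0],[0,0,0]],[0,[0,0,0],[0,0,0]],[0,[0,0,0],[0,0,0]],[0,[0,0,0],[0,0,0]],[0,[0,0,0],[0,0,0]],[0,[0,0,0],[0,0,0]],[0,[0,0,0],[0,0,0]],[0,[0,0,0],[0,0,0]],[0,[0,0,0],[0,0,0]]]'

```text
time: 17.2
tcp_pos: [0.4695, 0.0905, 0.1581]
tool_rot: [3.138, 0.58, 2.891]
ft_force: [-0.0, -0.1, -0.6]
opening: 1.006
```

Emit:
apply_moves --moves '[[0,[0,0,-1.5],[0,0,0]],[0,[0,0,-3],[0,0,0]],[0,[0,0,-4.5],[0,0,0]],[0,[0,0,-6],[0,0,0]],[0,[0,0,-7],[0,0,0]],[0,[0,0,-7],[0,0,0]],[0,[0,0,-7],[0,0,0]]]'

```text
time: 17.9
tcp_pos: [0.4324, 0.0999, 0.2166]
tool_rot: [3.138, 0.581, 2.891]
ft_force: [-0.2, -0.1, -1.0]
opening: 0.997
```

```bash
python3 look.py k|head -2;  python3 - <<'E'
from bench import *
import cv2
cv2.imwrite('pics/kS.png',read_camera('side')[:,:,::-1]);cv2.imwrite('pics/kT.png',read_camera('top')[:,:,::-1])
E
```

```text
17.9 [ 0.3   -0.685  2.403 -0.358  0.943 -0.881] [0.4324 0.0999 0.2166] [3.138 0.581 2.891] [-0.2 -0.1 -1. ] 0.997467006004371
grasp fix -0.1804 0.0013 0.0322 rad 0.1833 lever 0.153
```

View pics/ks.png

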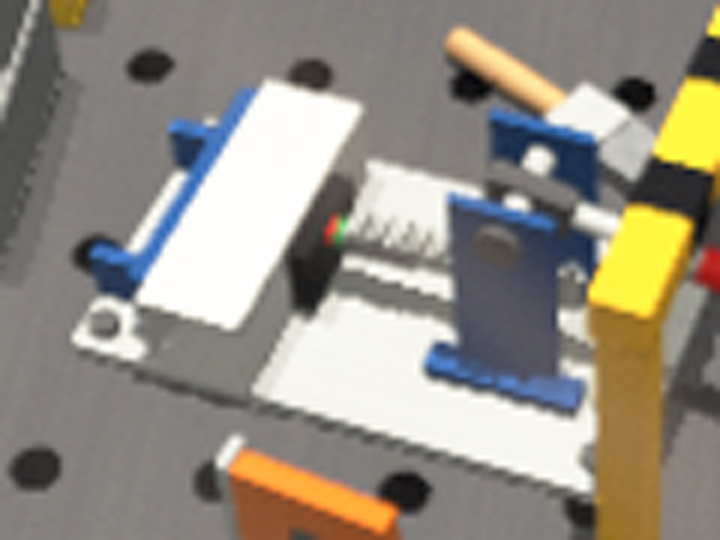

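View pics/kt.png

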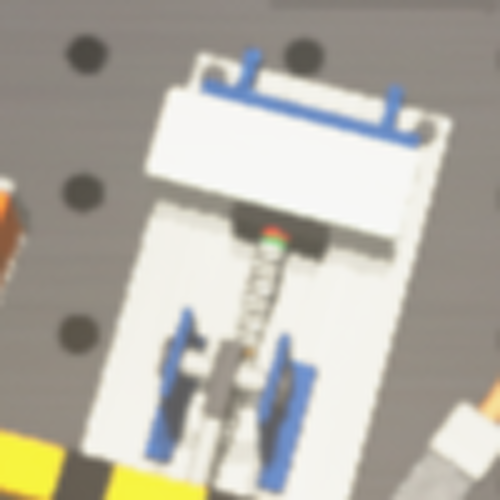

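View pics/kS.png

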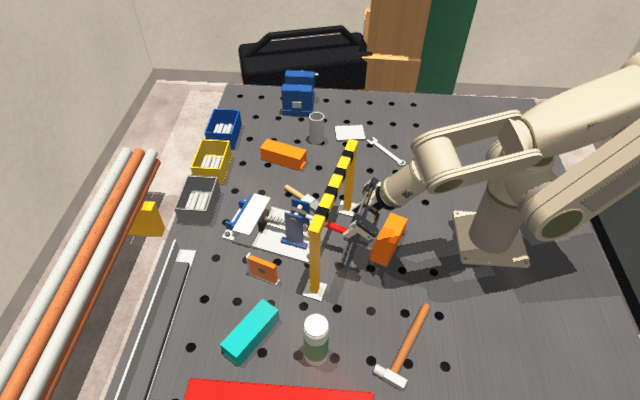

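```bash
python3 -c "
from bench import *
print(finish_job())"
```

```text
the job is handed in; nothing more can be done
None
```

The tube is clamped flat against the blue fence, and I have handed the job in. I gripped the red lever, lifted it, and made five down strokes. I stopped the last one early, at lever ≈0.5, then opened the gripper and backed off about 7 cm.

**Last checks (side and top pictures after release, t ≈ 18 s):**
- **Tube:** it did not move during the last stroke, while the bar advanced about 8 mm, so it was already seated. The visible strip of fence looks even along its length.
- **Pad bands:** yellow is gone, and about 6–7 mm of green still shows. That puts the pad at about 13 mm of its 24 mm travel, well short of the stop.
- **Robot and bystanders:** the gripper reads open with about 1 N on the wrist, so it is touching nothing. The bystanders look unmoved in the side view; I saved a full top view but did not inspect it.

**Checks that disagreed or were marginal:**
- **Joints 2 and 3:** on the approach at lean 40° they briefly reached the edge of their range. Joint 2 read −0.892 against its −0.89 limit. I eased the lean to 33° for the strokes, and both joints stayed clear after that.
- **Position fit:** before the last stroke, my calibrated fit put the tube 2–4 mm short of the fence. The unmoved tube during that stroke shows this was measurement bias.

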